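# Rock a vacuum battery into its charging cradle

## Task

Put the charged hand-vacuum battery with the yellow grip back in the white charging cradle: tilt it, slip its tongue under the orange lip and push the sprung contact right back, rock the tail down flat past the blue catch, and let go so that it springs back under the catch, fully home. The pocket sits a few millimetres off its measured place, so feel your way in gently and never force it against the cradle (below about 35 N, counting any squeeze between the pocket walls); leave the grey battery and the other kitchen things where they are.

Things in the scene. Friction and masses are not known exactly. Their poses are not given: they have to be found in the camera images.
- fresh_center (a point): Centre, half-way up, of the charged battery block, the one with the YELLOW grip. Axes: z up, -x towards its long tongue (nose), y across. 86 mm long (x = -46 to +40), 40 mm wide, 46 mm high. Yellow grip on top: x = -24 to +24 mm, 30 mm wide (y), from 7 mm below this point to 23 mm above it. About 0.2 kg, varies. Take it by the grip, across y, fingertips above the black body.
- fresh: The same battery at its underside, 23 mm below its centre; same axes. Black body 40 mm wide, x = -26 to +30 mm, from this underside up to 16 mm. Along the underside a flat tongue runs ahead, x = -26 to -46 mm, and a shorter ledge behind (tail), x = +30 to +40 mm, both 40 mm wide and 8 mm thick.
- fresh_tongue (a point): Lower edge of the yellow-gripped battery's tongue tip, at mid-width: x = -46 mm, y = 0, 23 mm below its centre; same axes.
- charger: Charging cradle fixed to the worktop: grey base 156 x 90 x 6 mm carrying a white shell, 138 mm long, 72 mm wide, 28 mm high at the lip, with an open-topped pocket. Origin under the base; axes as those of the seated battery: z up, -x towards the orange lip. The shell is fitted on the base up to 6 mm off along x and along y, differently each time; this pose does not show that, so feel for it.
- pocket (a point): Nominal pocket point (shell centred on the base), 10 mm above the cradle's origin, on the pocket floor; the real one is up to 6 mm off in x and y. From the real point: side walls at y = +-20.75 mm (battery 40 mm wide), 14 mm high, square edges; rear wall face at x = +40 mm. Seated, the battery's underside origin lies on the real point, its tongue tip at x = -46 mm, its tail at the rear wall.
- lip (a point): Nominal lower edge of the orange lip over the pocket's nose end, 39 mm towards -x from the pocket point (real one shifted with the shell). The lip reaches 20 mm further to -x across the pocket; underside 13 mm, top 18 mm above the floor. The battery enters tilted 15 to 20 degrees, tongue down and under the lip, and pushes the sprung contact back to its stop; then the tail is rocked down.
- catch (a point): Nominal lower edge of the blue fixed catch over the pocket's tail end, 37 mm towards +x from the pocket point (real one shifted with the shell). It overhangs the rear wall by 3 mm; underside 11 mm, top 16 mm above the floor. The tail gets down past it only while the contact is held pushed in 8 mm or more; let go, the contact slides the battery back under the catch.
- contact (a joint): Travel (m) of the brass sprung contact under the lip: 0 free, growing as the tongue pushes it to -x. Its face, 34 mm wide and 1.5 to 9.5 mm above the floor, stands 41 mm to -x of the real pocket point when free. 2.8 N at first, 0.35 N more per mm; hard stop at 0.0095 (6.1 N). With the battery seated it reads 0.005 and presses it to the rear wall.
- spent: The other battery, GREY grip, same shape and size as the yellow one; origin at its underside. To be left alone.
- mug: blue mug, 80 mm across, 90 mm high; bystander, origin at its underside or axis
- bowl: white bowl, 130 mm across, 50 mm high; bystander, origin at its underside or axis
- jar: amber spice jar with black cap, 48 mm across, 100 mm high; bystander, origin at its underside or axis
- can: tin with a green label, 66 mm across, 100 mm high; bystander, origin at its underside or axis
- brush: wooden brush lying on the worktop; bystander, origin at its underside or axis
- spoon: wooden spoon lying on the worktop; bystander, origin at its underside or axis
Not all that is in view belongs to the job. What is shaped like the fresh but green or purple is not meant.

How it is judged:
On the way, in this order (a step that is already met when the one before it is completed fails the run):
1. the yellow battery is lifted clear of the worktop (height (world z) of fresh_center above 0.06 m), for 0.2 s.
2. the tilted battery has its tongue under the lip, pushing the contact (x of fresh_tongue in the frame of pocket between -0.062 and -0.033 m and y of fresh_tongue in the frame of pocket between -0.01 and 0.01 m and z of fresh_tongue in the frame of pocket between -0.002 and 0.008 m and value of joint contact above 0.001 m and angle between fresh_center's own z axis and vertical above 0.1 rad), for 0.1 s.
At the end, for the whole second after the job is handed in: The yellow-gripped battery rests flat in the pocket, tongue under the lip, tail under the catch: contact pushed in 3.5 to 6.8 mm, centre within 9 mm of the nominal seat in x and y, at most 1.8 mm above and 3 mm below it, tilt below 0.03 rad, in line with the cradle within 0.05 rad (x of fresh_center in the frame of pocket between -0.009 and 0.009 m and y of fresh_center in the frame of pocket between -0.009 and 0.009 m and z of fresh_center in the frame of pocket between 0.02 and 0.0248 m and value of joint contact between 0.0035 and 0.0068 m and angle between fresh_center's own z axis and vertical below 0.03 rad and angle between the x axis of fresh_center and the x axis of charger, either way round below 0.05 rad and linear speed of fresh below 0.02 m/s); the robot touches nothing.
It fails at once if the battery is forced against the cradle with more than 35 N (contact force between fresh and charger above 35 N).
It fails at once if the grey battery or another kitchen thing is moved by more than 30 mm (distance of any of spent, mug, bowl, jar, can, brush, spoon from where it was at the start of the episode above 0.03 m).
It also fails if it takes over 72 s, if anything falls off the work surface, if the arm or the gripper's body presses on something with over 40 N, if the wrist force passes 120 N, or if a joint passes its speed limit or range.

## Robot

A 7-joint arm with a two-finger parallel gripper is mounted at the origin on the work surface. World frame = base frame: x ahead of the robot, y to its left, z up, the work surface at z = 0. Lengths are in m, angles in rad, forces in N, time in s.
With the tool pointing down it reaches from about 0.425 to 0.95 m from the base axis. Payload 16.7 kg.
Tool frame: the origin (TCP) lies at the very end of the fingers, on their centre line; the grasp point (between the pads) lies grip_point_offset behind it (grip_point_offset is the distance from the TCP to the grasp point, in m); x points along the fingers, z is the direction in which the jaws open and shut, and the axes are right-handed (so a half turn about x gives the same grasp; the last joint's range is limited). The gripper opens to 94 mm and grips with 3 to 60 N. Pads are 16 mm wide; open, the fingers measure 119 mm over their backs; the gripper's body (75 mm by 177 mm) begins 78 mm behind the grasp point.
Start: joints at [0.962, 0.426, 0.074, 1.606, -0.034, 1.111, -0.067], TCP at [0.3, -0.605, 0.177] pointing down, gripper open.
Joint ranges: [-2.85, 2.85], [-0.5, 2.14], [-1.23, 1.37], [0.21, 2.46], [-1.02, 4.16], [0.16, 2.05], [-2.73, 2.73]. Speed limits (rad/s): [1.89, 1.89, 2.39, 2.39, 3.01, 3.01, 3.01].

## Interface

Orientations are given as a unit quaternion [x, y, z, w].
In Python, from workcell import reach, move_linear, move_joints, gripper_to, hold, ik, snapshot, calibration, IKError, finish_job, get_time_s, get_qpos, get_joint_vel, get_tau, get_ee_pos, get_orientation, get_force, get_wrist_torque, get_grip_width, grip_point_offset gives the robot as it stands. The module is installed in compiled form; this text tells all that it offers. Calls block until the motion is done:
- reach(position, orientation): joint-space move of the TCP to a pose.
- move_linear(position, speed=0.15, orientation=None): straight line of the TCP; orientation=None keeps the orientation; speed is the mean speed in m/s.
- move_joints(angles): joint-space move.
- gripper_to(opening): opening from 0.0 (shut) to 1.0 (fully open); the grip force is fixed at half the most; returns when the fingers have stopped.
- hold(seconds).
- ik(position, orientation): joint angles nearest the present ones, or None.
- snapshot(name): name is "scene" or "top"; returns (picture, depth): 480x640x3 uint8, red, green, blue; 480x640 float32, m along the optical axis (not along the pixel's ray), 0 where there is no reading.
- calibration(name): a dict with "intrinsics" (3x3 intrinsics, pixels), "pose" (4x4, takes a point from camera to world coordinates). Camera axes: x right, y down, z forward; pixel columns grow to the right and rows downward; lengths in m; the calibration is good to about 2 mm. A picture is of the moment at which its call begins. calibration takes no time and is no camera call.
A pose or a line that the arm cannot do raises IKError and nothing moves.
- finish_job(): hands the job in, once; it reports no verdict.
Readings, each from a call of its own:
- get_time_s(): time.
- get_qpos(): joint angles.
- get_joint_vel(): joint speeds.
- get_tau(): joint torques, N m.
- get_ee_pos(): TCP position.
- get_orientation(): TCP orientation.
- get_force(): force on the tool from outside, world axes, zero at the start.
- get_wrist_torque(): the same for the moment, N m.
- get_grip_width(): opening from 0.0 (shut) to 1.0 (fully open).
Only numpy, scipy, OpenCV 4.12 (cv2) and the standard library are available. Lean on these libraries where they do the work, as an engineer would, in place of code of your own. Each camera call takes 0.05 s, during which the arm holds its last target.

## Working session

There is one attempt and no reset: what is moved stays moved. The work goes in short steps, each a Python script; the robot and the scene stay as the last script left them, time stands still between calls to the robot, and variables do not carry over. Pictures are saved under pics/ and viewed, and the job is handed in when it is done.

```bash
mkdir -p pics; ls; python3 - <<'E'
from workcell import *
import cv2, numpy as np
for n in ["scene","top"]:
    p,d=snapshot(n); cv2.imwrite(f"pics/{n}0.png",p[:,:,::-1]); np.save(f"pics/{n}0.npy",d)
    c=calibration(n); print(n,c["intrinsics"],c["pose"])
print(get_time_s(),get_ee_pos(),get_orientation(),grip_point_offset() if callable(grip_point_offset) else grip_point_offset,get_force())
E
```

```text
pics
scene [[437.97201301   0.         322.74596571]
 [  0.         437.97201301 232.04621924]
 [  0.           0.           1.        ]] [[ 0.52079186  0.57001183 -0.63550166  1.07618345]
 [ 0.85367427 -0.35123037  0.38454839 -0.35227476]
 [-0.00401035 -0.74278108 -0.66952235  0.6462634 ]
 [ 0.          0.          0.          1.        ]]
top [[447.09402604   0.         327.49090251]
 [  0.         447.09402604 233.33590443]
 [  0.           0.           1.        ]] [[-0.02068224 -0.98567548  0.16738007  0.30357499]
 [-0.99973646  0.01872107 -0.01328649  0.00370052]
 [ 0.00996264 -0.16761075 -0.98580291  1.23970531]
 [ 0.          0.          0.          1.        ]]
0.1 [ 0.29931597 -0.604531    0.17673865] [ 0.37310992  0.60114209 -0.37273364  0.60040554] 0.0188 [ 0.40186659 -0.40460586 -0.28125299]
```

View pics/scene0.png

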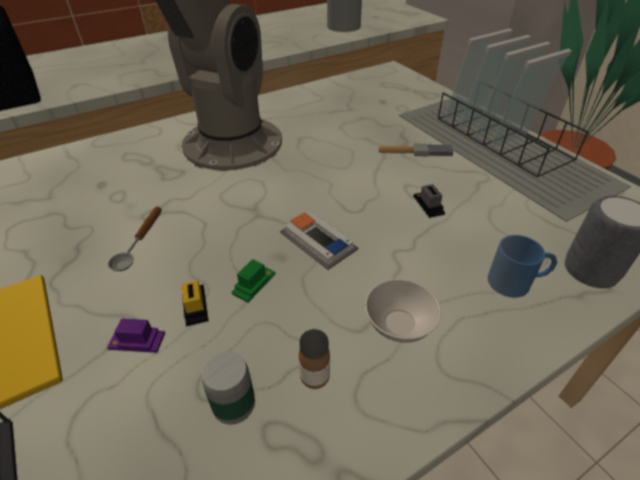

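View pics/top0.png

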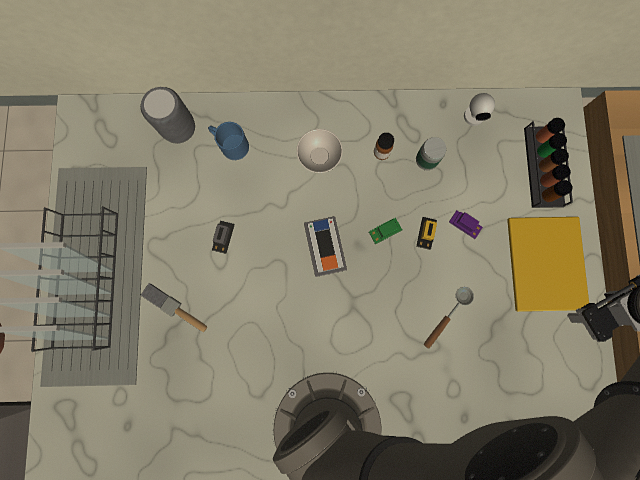

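Battery-shaped things in the top view are yellow/black (427,233), green (385,230), purple (465,222) and grey (222,237). The yellow-gripped one is meant. I'll confirm that in enlarged crops.

```bash
python3 - <<'E'
import cv2, numpy as np
t=cv2.imread("pics/top0.png"); s=cv2.imread("pics/scene0.png")
def crop(im,x,y,w,h,k): return cv2.resize(im[y:y+h,x:x+w],None,fx=k,fy=k,interpolation=cv2.INTER_CUBIC)
cv2.imwrite("pics/c1.png",np.hstack([crop(t,402,208,50,50,8),crop(s,165,265,50,66,8)[:400*1]]) if 0 else crop(t,402,208,50,50,10))
cv2.imwrite("pics/c2.png",crop(t,290,205,70,80,7))
cv2.imwrite("pics/c3.png",crop(s,165,200,200,130,4))
E
```

```text
(no output)
```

View pics/c1.png

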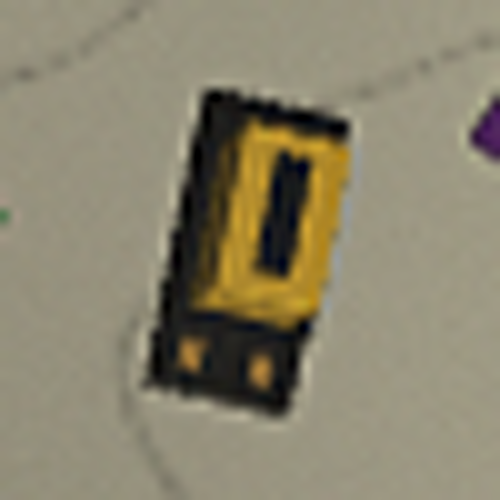

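View pics/c2.png

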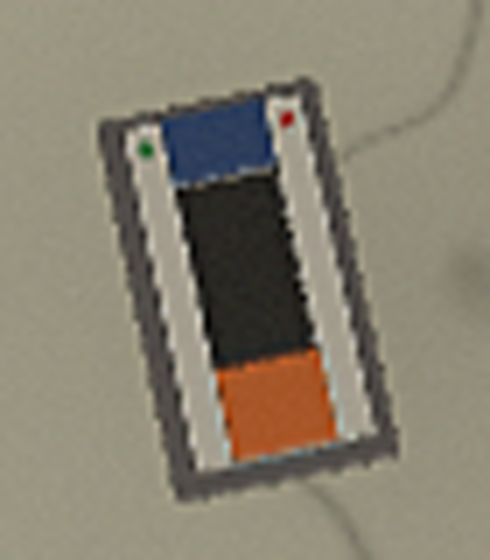

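View pics/c3.png

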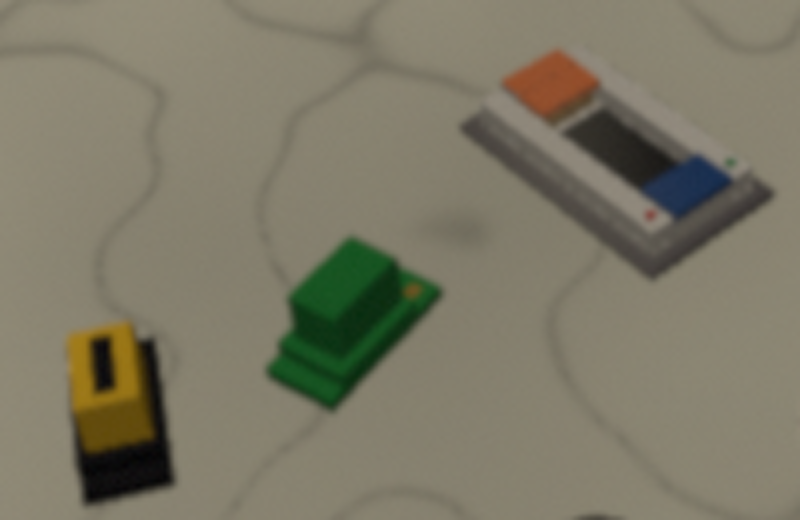

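The crop confirms it: yellow grip on a black body, with the brass-dotted tongue pointing down-image towards the robot. Next I'll take enlarged scene-view crops to get the corners.

```bash
python3 - <<'E'
import cv2, numpy as np
t=cv2.imread("pics/top0.png"); s=cv2.imread("pics/scene0.png")
def crop(im,x,y,w,h,k): return cv2.resize(im[y:y+h,x:x+w],None,fx=k,fy=k,interpolation=cv2.INTER_CUBIC)
cv2.imwrite("pics/c4.png",crop(s,275,205,85,65,9))
cv2.imwrite("pics/c5.png",crop(s,175,272,40,56,10))
E
```

```text
(no output)
```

View pics/c4.png

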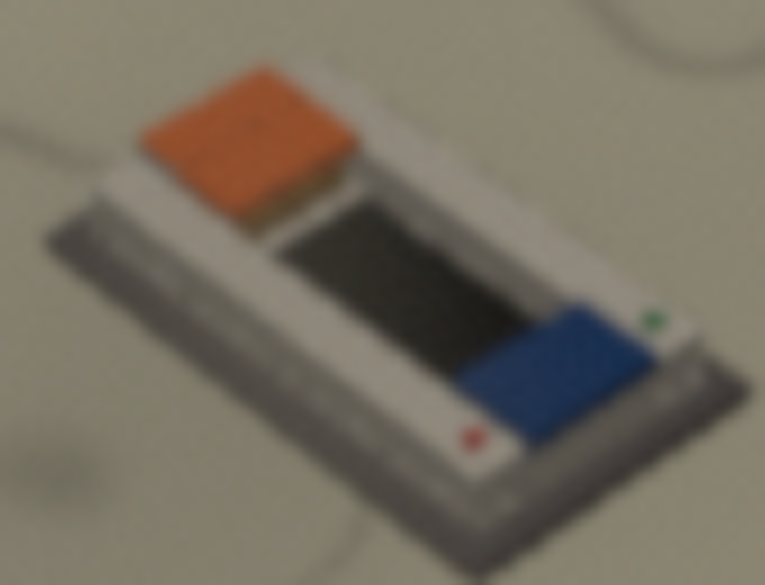

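View pics/c5.png

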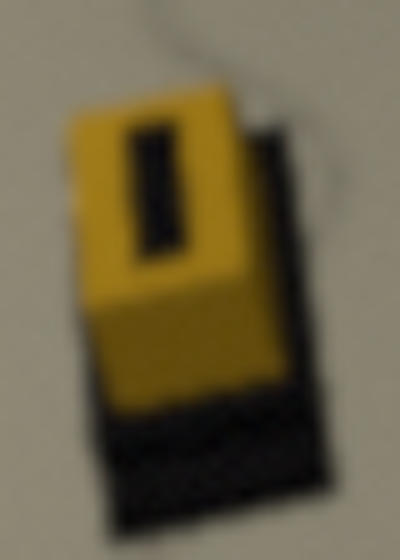

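```bash
cat > fit.py <<'E'
import numpy as np
from workcell import calibration
from scipy.optimize import least_squares
C={n:calibration(n) for n in("top","scene")}
def proj(n,P):
    T=np.linalg.inv(C[n]["pose"]); q=T[:3,:3]@P+T[:3,3]; q=C[n]["intrinsics"]@q; return q[:2]/q[2]
def fr(p,L): 
    c,s=np.cos(p[2]),np.sin(p[2]); return np.array([p[0]+c*L[0]-s*L[1],p[1]+s*L[0]+c*L[1],L[2]])
def px(o,k,u,v): return np.array([(u+.5)/k-.5+o[0],(v+.5)/k-.5+o[1]])
# battery
t=lambda u,v:("top",px((402,208),10,u,v)); s=lambda u,v:("scene",px((175,272),10,u,v))
bat=[(t(148,385),(-46,20,4)),(t(290,412),(-46,-20,4)),(t(205,90),(40,20,8)),(t(350,122),(40,-20,4)),
(t(248,125),(24,15,46)),(t(350,132),(24,-15,46)),(t(300,325),(-24,-15,46)),
(s(70,118),(-24,-15,46)),(s(222,83),(-24,15,46)),(s(250,275),(24,15,46)),(s(85,308),(24,-15,46)),
(s(112,545),(40,-20,0)),(s(338,490),(40,20,0))]
def res(p,obs):
    return np.concatenate([proj(o[0],fr(p,np.array(L)/1000))-o[1] for o,L in obs])
r=least_squares(res,[.55,-.22,0],args=(bat,),loss='soft_l1')
print("bat",r.x,np.round(res(r.x,bat).reshape(-1,2),1).tolist())
for n in C:
    b=[x for x in bat if x[0][0]==n]; print(n,least_squares(res,r.x,args=(b,),loss='soft_l1').x)
# cradle: params pocket x,y,yaw, lip rear x, catch rear x, halfwidth lip, catch halfw, base ox, oy (base centre in pocket frame)
t=lambda u,v:("top",px((290,205),7,u,v)); s=lambda u,v:("scene",px((275,205),9,u,v))
# shell: pocket pose, l: lip rear, c: catch rear
def shell(p,which=None):
    lr,cr,wl,wc=p[3:7]
    ob=[(t(218,368),(-39e-3,wl,.028)),(t(320,348),(-39e-3,-wl,.028)),(t(230,460),(lr,wl,.028)),(t(337,437),(lr,-wl,.028)),
    (t(175,185),(37e-3,wc,.026)),(t(273,167),(37e-3,-wc,.026)),(t(162,122),(cr,wc,.026)),(t(265,97),(cr,-wc,.026)),
    (s(358,140),(-39e-3,wl,.028)),(s(243,222),(-39e-3,-wl,.028)),(s(140,138),(lr,-wl,.028)),(s(265,66),(lr,wl,.028)),
    (s(455,380),(37e-3,-wc,.026)),(s(583,303),(37e-3,wc,.026)),(s(660,358),(cr,wc,.026)),(s(530,445),(cr,-wc,.026))]
    return np.concatenate([proj(o[0],fr(p,np.array(L)))-o[1] for o,L in ob if which in(None,o[0])])
x0=[.57,0,.2,-.07,.065,.02,.02]
r=least_squares(shell,x0,loss='soft_l1'); print("shell",np.round(r.x,4)); print(np.round(shell(r.x).reshape(-1,2),1).tolist())
for n in C: print(n,np.round(least_squares(lambda p:shell(p,n),x0,loss='soft_l1').x,4))
def base(p):
    ob=[(t(98,122),(.078,.045,.006)),(t(315,78),(.078,-.045,.006)),(t(400,455),(-.078,-.045,.003)),(t(182,503),(-.078,.045,.003)),
    (s(45,240),(-.078,-.045,.003)),(s(480,580),(.078,-.045,.0)),(s(752,388),(.078,.045,.003))]
    return np.concatenate([proj(o[0],fr(p,np.array(L)))-o[1] for o,L in ob])
b=least_squares(base,x0[:3],loss='soft_l1'); print("base",np.round(b.x,4),np.round(base(b.x).reshape(-1,2),1).tolist())
d=r.x[:2]-b.x[:2]; c_,s_=np.cos(b.x[2]),np.sin(b.x[2]); print("shell in base frame",c_*d[0]+s_*d[1],-s_*d[0]+c_*d[1])
E
python3 fit.py
```

```text
bat [ 0.51417077 -0.29054857 -0.24324265] [[-0.2, -0.6], [-0.4, -0.2], [0.1, -0.8], [-0.8, -0.6], [-0.5, -1.1], [0.1, 0.6], [1.9, -1.8], [-1.3, -0.9], [0.3, -1.2], [0.1, -0.9], [-0.9, -0.1], [-0.1, -0.0], [-0.0, -0.1]]
top [ 0.51233503 -0.29070106 -0.24449248]
scene [ 0.51554593 -0.29040944 -0.24840603]
shell [ 0.4872 -0.0035  0.1911 -0.0753  0.0629  0.0201  0.0202]
[[-0.6, -0.4], [-0.8, -0.6], [0.5, -0.6], [-0.3, -0.4], [-0.2, -1.0], [0.1, -1.5], [-0.3, -1.0], [-0.7, -0.5], [0.2, -0.6], [-1.2, -1.4], [-0.5, -0.2], [-0.3, -0.2], [-0.6, -0.1], [-0.6, -0.6], [-0.4, -0.4], [-0.3, -0.7]]
top [ 0.4848 -0.0044  0.1899 -0.0739  0.0631  0.0208  0.0203]
scene [ 0.4895 -0.0034  0.1916 -0.0761  0.0622  0.0195  0.0201]
base [ 0.4789 -0.0042  0.2017] [[-0.7, 0.1], [-0.5, -0.5], [-0.1, -0.3], [-0.7, 0.0], [-1.1, -0.2], [-0.7, 0.9], [0.1, -0.2]]
shell in base frame 0.008267727385598578 -0.0010044482104354904
```

```bash
cat > yaw.py <<'E'
import numpy as np,cv2
from scipy.ndimage import map_coordinates
from workcell import calibration
def px(o,k,u,v): return np.array([(u+.5)/k-.5+o[0],(v+.5)/k-.5+o[1]])
T=lambda u,v:px((290,205),7,u,v); S=lambda u,v:px((275,205),9,u,v)
def unproj(n,p,z):
    c=calibration(n); r=c["pose"][:3,:3]@np.linalg.solve(c["intrinsics"],[p[0],p[1],1]); o=c["pose"][:3,3]; return o+r*(z-o[2])/r[2]
ims={n:cv2.imread(f"pics/{n}0.png").astype(float).sum(2) for n in("top","scene")}
def edge(n,a,b,z,lab):
    d=b-a;L=np.linalg.norm(d);d/=L;nn=np.array([-d[1],d[0]]);pts=[]
    o=np.linspace(-2.5,2.5,51)
    for t in np.linspace(.1*L,.9*L,60):
        p=a+d*t; q=p[:,None]+nn[:,None]*o
        v=map_coordinates(ims[n],[q[1],q[0]],order=1); g=np.gradient(v)
        # sign-consistent: use weights abs^2
        w=np.abs(g)**3; pts.append(p+nn*(w@o)/w.sum())
    P=np.array([unproj(n,p,z) for p in pts])[:,:2]
    vx,vy,x0,y0=cv2.fitLine(P.astype(np.float32),cv2.DIST_HUBER,0,1e-6,1e-6).ravel()
    if vx<0: vx,vy=-vx,-vy
    r=(P-[x0,y0])@[-vy,vx]; print(lab,n,round(float(np.arctan2(vy,vx)),4),"rms mm",round(r.std()*1000,2))
edge("top",T(182,503),T(98,122),.003,"base L")
edge("top",T(398,455),T(318,82),.006,"base R")
edge("top",T(218,368),T(178,183),.024,"pocket L")
edge("top",T(318,348),T(275,168),.024,"pocket R")
edge("top",T(195,468),T(128,128),.024,"shell L")
edge("top",T(372,435),T(302,98),.024,"shell R")
edge("scene",S(45,245),S(478,580),.002,"base R")
edge("scene",S(270,245),S(450,378),.024,"pocket R")
edge("scene",S(100,195),S(465,480),.024,"shell R")
edge("scene",S(310,55),S(700,335),.024,"shell L")
E
python3 yaw.py
cat > h.py <<'E'
from workcell import *
import numpy as np
from scipy.spatial.transform import Rotation as R
def Rb(yaw,th=0.,flip=0):
    """battery rotation: yaw, th=tongue down"""
    return R.from_euler('z',yaw)*R.from_euler('y',-th)
def tool(rb,sgn):
    m=rb.as_matrix(); x=-m[:,2]; z=sgn*m[:,1]; y=np.cross(z,x)
    return R.from_matrix(np.column_stack([x,y,z])).as_quat()
E
python3 - <<'E'
import sys; sys.path.insert(0,'.')
from h import *
print(R.from_quat(get_orientation()).as_matrix().round(2))
for sgn in(1,-1):
  for yaw,p in((-.245,(.514,-.29,.02)),(-.245,(.514,-.29,.15)),(.195,(.48,-.004,.12)),(.195,(.48,-.004,.05))):
    for th in(0,.3):
      q=ik(p,tool(Rb(yaw,th),sgn)); print(sgn,yaw,th,None if q is None else np.round(q,2))
E
```

```text
base L top 0.1986 rms mm 1.88
base R top 0.1726 rms mm 1.77
pocket L top 0.1942 rms mm 0.55
pocket R top 0.2064 rms mm 0.64
shell L top 0.1947 rms mm 0.59
shell R top 0.191 rms mm 0.86
base R scene 0.199 rms mm 0.2
pocket R scene 0.1994 rms mm 0.12
shell R scene 0.199 rms mm 0.15
shell L scene 0.1952 rms mm 1.39
[[-0.    0.9   0.44]
 [ 0.    0.44 -0.9 ]
 [-1.   -0.   -0.  ]]
1 -0.245 0 [ 0.78  0.52 -0.47  1.9   0.32  0.8   1.45]
1 -0.245 0.3 [ 0.83  0.39 -0.45  2.16  0.34  0.35  1.46]
1 -0.245 0 [ 0.81  0.36 -0.51  1.8   0.2   1.03  1.55]
1 -0.245 0.3 [ 0.87  0.19 -0.47  2.06  0.06  0.62  1.7 ]
1 0.195 0 [ 0.54  0.25 -0.75  2.06  0.21  0.91  1.44]
1 0.195 0.3 [ 0.5   0.05 -0.61  2.3  -0.    0.51  1.67]
1 0.195 0 [ 0.51  0.37 -0.75  2.11  0.35  0.78  1.31]
1 0.195 0.3 [ 0.72  0.24 -0.88  2.35  0.47  0.37  1.22]
-1 -0.245 0 [ 0.35  0.47  0.07  1.93 -0.05  0.74 -1.37]
-1 -0.245 0.3 [ 0.42  0.36  0.02  2.18 -0.22  0.31 -1.17]
-1 -0.245 0 [ 0.36  0.31  0.05  1.83 -0.02  1.   -1.39]
-1 -0.245 0.3 [ 0.47  0.16 -0.03  2.08 -0.09  0.61 -1.3 ]
-1 0.195 0 [ 0.2   0.2  -0.36  2.07  0.09  0.89 -1.59]
-1 0.195 0.3 [ 0.42  0.04 -0.52  2.3  -0.02  0.51 -1.46]
-1 0.195 0 [ 0.15  0.3  -0.32  2.13  0.14  0.73 -1.63]
-1 0.195 0.3 [ 0.3   0.17 -0.43  2.37  0.15  0.32 -1.63]
```

```bash
python3 - <<'E'
from h import *
import cv2
q=tool(Rb(-.245),-1); b=np.array([.5142,-.2905])
gripper_to(.6)
reach([*b,.15],q); print(get_time_s())
move_linear([*b,.06],.15); 
p,d=snapshot("top"); cv2.imwrite("pics/t1.png",cv2.resize(p[180:290,370:500,::-1],None,fx=5,fy=5,interpolation=cv2.INTER_CUBIC))
p,d=snapshot("scene"); cv2.imwrite("pics/s1.png",cv2.resize(p[200:350,120:280,::-1],None,fx=4,fy=4,interpolation=cv2.INTER_CUBIC))
print(get_time_s(),get_ee_pos(),get_force(),get_grip_width())
E
```

```text
2.275
3.125 [ 0.51484661 -0.29094403  0.06110549] [ 0.47873083 -0.44693646  0.69021202] 0.6018139423288494
```

View pics/s1.png

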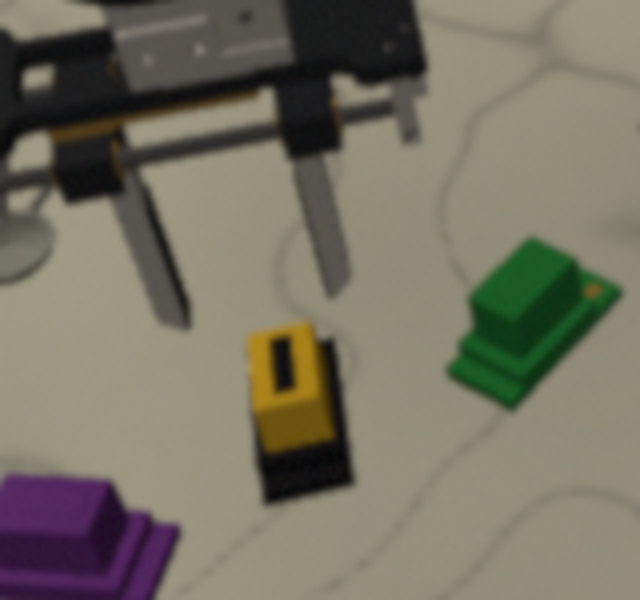

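View pics/t1.png

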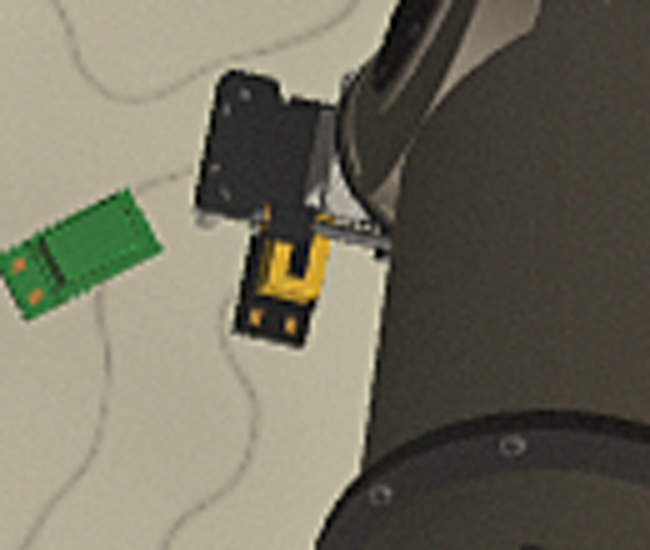

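```bash
python3 - <<'E'
from h import *
import cv2
c=calibration("scene")
for P in ([.5148,-.291,.061],[.5142,-.2905,.046]):
    T=np.linalg.inv(c["pose"]); q=T[:3,:3]@P+T[:3,3]; q=c["intrinsics"]@q; print((q[:2]/q[2]-[120,200])*4)
E
```

```text
[271.67523413 339.6488389 ]
[279.38008863 360.55777604]
```

```bash
python3 - <<'E'
from h import *
import cv2
hold(.1)
p,d=snapshot("scene"); cv2.imwrite("pics/s2.png",cv2.resize(p[240:310,140:230,::-1],None,fx=8,fy=8,interpolation=cv2.INTER_CUBIC))
print(get_ee_pos(),get_orientation(),tool(Rb(-.245),-1))
c=calibration("scene")
for y in(-.028,0,.028):
    P=np.array([.5148,-.291,.061])+Rb(-.245).apply([0,y,0])
    T=np.linalg.inv(c["pose"]); q=T[:3,:3]@P+T[:3,3]; q=c["intrinsics"]@q; print((q[:2]/q[2]-[140,240])*8)
E
```

```text
[ 0.51465433 -0.29071972  0.06082494] [ 0.55757288  0.43474664 -0.55712418  0.43556915] [ 0.55735005  0.4351562  -0.55735005  0.4351562 ]
[252.47768789 388.61344444]
[383.35046826 359.29767781]
[512.16178621 330.44368291]
```

View pics/s2.png

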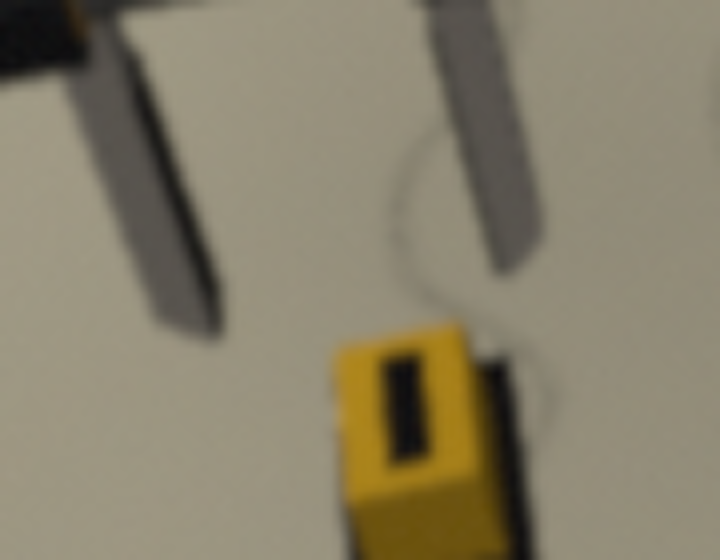

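```bash
python3 - <<'E'
from h import *
import cv2
for n in("scene","top"):
    p,d=snapshot(n); c=calibration(n)
    v,u=np.mgrid[:480,:640]; K=c["intrinsics"]
    X=np.stack([(u-K[0,2])/K[0,0]*d,(v-K[1,2])/K[1,1]*d,d],-1)@c["pose"][:3,:3].T+c["pose"][:3,3]
    # points between .052 and .12 near tcp
    dd=np.hypot(X[...,0]-.5148,X[...,1]+.291)
    for lo,hi in((.03,.055),(.055,.065),(.065,.075),(.075,.085),(.085,.1),(.1,.12)):
        m=(d>0)&(dd<.09)&(X[...,2]>lo)&(X[...,2]<hi)
        if m.sum():
            L=Rb(-.245).inv().apply(X[m]-[.5148,-.291,0]); 
            print(n,lo,m.sum(),[ (round(float(np.percentile(L[:,i],5)),4),round(float(np.percentile(L[:,i],50)),4),round(float(np.percentile(L[:,i],95)),4)) for i in(0,1)])
    np.save(f"pics/X_{n}.npy",X)
X=np.load("pics/X_scene.npy")
for (u,v) in ((162,276),(165,280),(202,268),(204,272),(190,285),(193,298),(150,262),(200,262)): print(u,v,X[v,u].round(4))
E
```

```text
scene 0.03 492 [(-0.0183, 0.0087, 0.0263), (-0.0144, 0.0008, 0.0154)]
scene 0.085 65 [(-0.0011, 0.0099, 0.0116), (-0.0375, -0.029, 0.037)]
scene 0.1 150 [(-0.002, 0.0101, 0.0117), (-0.0397, -0.0289, 0.039)]
top 0.03 132 [(-0.026, -0.0138, 0.003), (-0.0133, -0.0006, 0.0149)]
top 0.085 7 [(-0.0115, -0.0099, 0.0002), (-0.0347, -0.0313, -0.0297)]
top 0.1 7 [(-0.0121, -0.0111, -0.0092), (-0.0316, 0.0347, 0.0391)]
162 276 [ 0.5166 -0.3261  0.1062]
165 280 [ 0.5177 -0.3239  0.096 ]
202 268 [ 0.5309 -0.2626  0.1031]
204 272 [ 0.5326 -0.2615  0.094 ]
190 285 [ 0.5046 -0.2865  0.0481]
193 298 [ 0.5344 -0.2917  0.0458]
150 262 [ 0.3541 -0.3308 -0.0009]
200 262 [ 0.5326 -0.2635  0.1197]
```

```bash
python3 - <<'E'
from h import *
X=np.load("pics/X_scene.npy")
L=Rb(-.245).inv().apply(X.reshape(-1,3)-[.5148,-.291,0])
m=(np.abs(L[:,0])<.1)&(np.abs(L[:,1])<.12)&(L[:,2]>.05)
L=L[m]
for z in np.arange(.05,.26,.01):
    s=L[(L[:,2]>=z)&(L[:,2]<z+.01)]
    if len(s): print(round(z,3),len(s),s[:,:2].min(0).round(3),s[:,:2].max(0).round(3))
E
```

```text
0.08 5 [-0.006 -0.031] [0.011 0.029]
0.09 60 [-0.005 -0.04 ] [0.012 0.039]
0.1 67 [-0.007 -0.04 ] [0.012 0.04 ]
0.11 83 [-0.006 -0.041] [0.013 0.04 ]
0.12 82 [-0.006 -0.041] [0.013 0.04 ]
0.13 82 [-0.005 -0.041] [0.013 0.04 ]
0.14 86 [-0.008 -0.041] [0.013 0.04 ]
0.15 94 [-0.008 -0.041] [0.012 0.04 ]
0.16 79 [-0.008 -0.041] [0.013 0.04 ]
0.17 20 [ 0.005 -0.034] [0.012 0.039]
0.18 34 [-0.009 -0.08 ] [0.036 0.078]
0.19 313 [-0.004 -0.081] [0.037 0.08 ]
0.2 812 [-0.03  -0.084] [0.037 0.083]
0.21 434 [-0.026 -0.087] [0.037 0.086]
0.22 2194 [-0.034 -0.089] [0.038 0.088]
0.23 272 [-0.028 -0.087] [0.034 0.085]
0.24 243 [-0.015 -0.017] [0.026 0.04 ]
0.25 177 [-0.015 -0.017] [0.027 0.04 ]
```

```bash
cat >> h.py <<'E'
import cv2
def cloud(n="scene"):
    p,d=snapshot(n); c=calibration(n); K=c["intrinsics"]; v,u=np.mgrid[:480,:640]
    X=np.stack([(u-K[0,2])/K[0,0]*d,(v-K[1,2])/K[1,1]*d,d],-1)@c["pose"][:3,:3].T+c["pose"][:3,3]
    return p,X
def pic(p,name,x0,y0,w,h,k): cv2.imwrite(f"pics/{name}.png",cv2.resize(p[y0:y0+h,x0:x0+w,::-1],None,fx=k,fy=k,interpolation=cv2.INTER_CUBIC))
E
python3 - <<'E'
from h import *
f0=get_force()
b=np.array([.5142,-.2905])
for z in(.05,.04,.03,.022):
    move_linear([*b,z],.1); print(get_time_s(),get_ee_pos().round(4),(get_force()-f0).round(2))
p,X=cloud(); pic(p,"s3",130,230,110,80,7)
E
```

```text
3.625 [ 0.5138 -0.2903  0.0495] [0.35 0.39 0.31]
3.875 [ 0.5138 -0.2903  0.0396] [-0.06 -0.47 -0.04]
4.125 [ 0.5139 -0.2903  0.0298] [0.91 0.4  0.51]
4.375 [ 0.5139 -0.2903  0.0216] [ 1.   -0.28 -0.12]
```

View pics/s3.png

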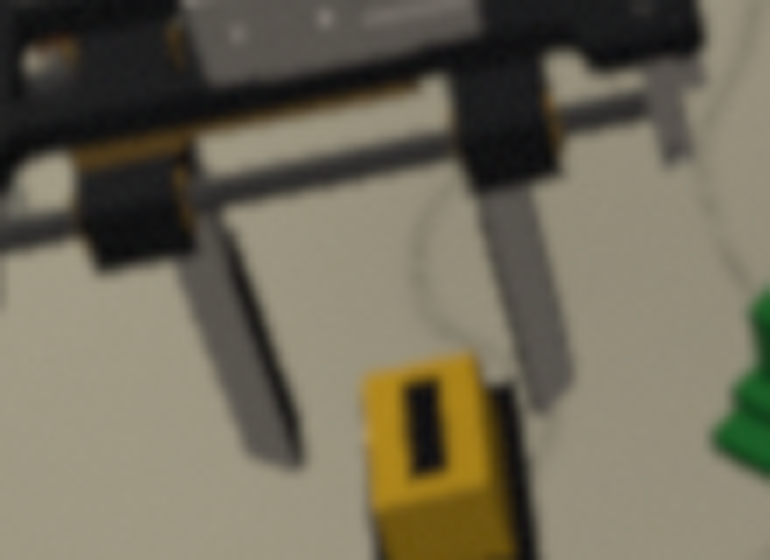

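```bash
cat >> h.py <<'E'
def tips(X,c,yaw):
    L=Rb(yaw).inv().apply(X.reshape(-1,3)-[c[0],c[1],0])
    m=(np.abs(L[:,0])<.02)&(np.abs(np.abs(L[:,1])-.034)<.008)&(L[:,2]>.02)&(L[:,2]<.15); L=L[m]
    return L
E
python3 - <<'E'
from h import *
p,X=cloud(); L=tips(X,[.5139,-.2903],-.245)
for s in(1,-1):
    z=np.sort(L[L[:,1]*s>0][:,2]); print(s,len(z),z[:8].round(3))
    a=L[L[:,1]*s>0]; print(a.min(0).round(3),a.max(0).round(3))
print(get_ee_pos(), get_time_s())
E
```

```text
1 245 [0.049 0.053 0.053 0.053 0.054 0.054 0.054 0.055]
[-0.003  0.027  0.049] [0.013 0.04  0.129]
-1 338 [0.051 0.051 0.052 0.052 0.052 0.053 0.053 0.054]
[-0.008 -0.042  0.051] [ 0.015 -0.029  0.149]
[ 0.51417417 -0.29053354  0.02201209] 4.475
```

```bash
python3 - <<'E'
from h import *
gripper_to(.2); print(get_grip_width()*94,get_time_s(),get_force().round(2))
p,X=cloud(); pic(p,"s4",130,230,110,80,7)
E
```

```text
18.64164501141804 5.225 [-0.41 -0.12  0.81]
```

View pics/s4.png

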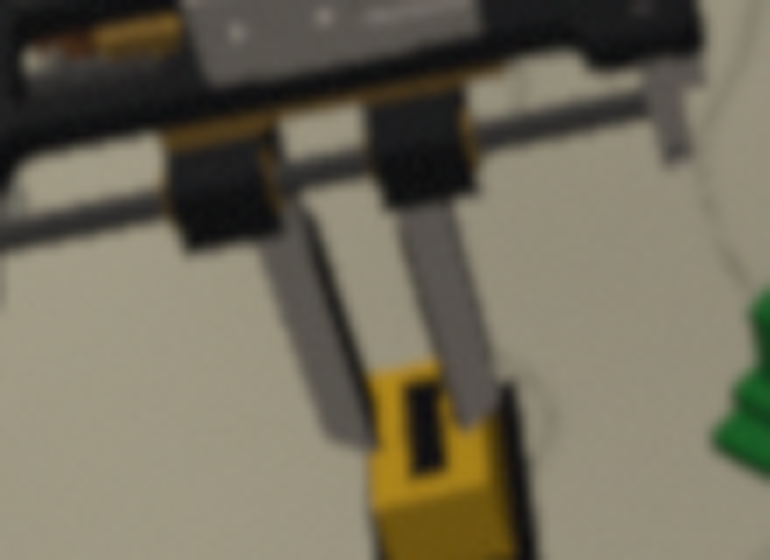

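```bash
python3 - <<'E'
from h import *
hold(.2); f0=get_force(); p=get_ee_pos(); z=.022
while True:
    z-=.001; move_linear([.5142,-.2905,z],.02); f=get_force()-f0
    print(round(get_time_s(),2),get_ee_pos()[2].round(5),f.round(2))
    if f[2]>2.5 or z<.012: break
E
```

```text
5.72 0.0209 [0.19 0.5  1.03]
5.97 0.01994 [-0.03 -0.97  0.23]
6.22 0.01891 [1.34 0.96 1.21]
6.47 0.01825 [0.87 0.71 6.56]
```

```bash
python3 - <<'E'
from h import *
b=[.5142,-.2905]
move_linear([*b,.024],.1); gripper_to(.6); f0=get_force()
for z in(.012,.004,-.0068):
    move_linear([*b,z],.08); f=get_force()-f0; print(get_time_s(),get_ee_pos().round(4),f.round(2))
    if abs(f[2])>4: break
else:
    gripper_to(0.2); print("w",get_grip_width()*94,get_ee_pos().round(4),get_force().round(2))
    p,X=cloud(); pic(p,"s5",130,230,110,80,7); print(get_time_s())
E
```

```text
7.775 [ 0.5136 -0.2902  0.0111] [ 0.47 -0.16  0.35]
8.025 [ 0.5138 -0.2903  0.0034] [ 0.24 -0.73 -0.47]
8.3083 [ 0.5137 -0.2903 -0.0075] [ 0.33 -0.6   0.86]
w 29.809146968681862 [ 0.5143 -0.2905 -0.0066] [-0.16  1.23  3.13]
8.8917
```

View pics/s5.png

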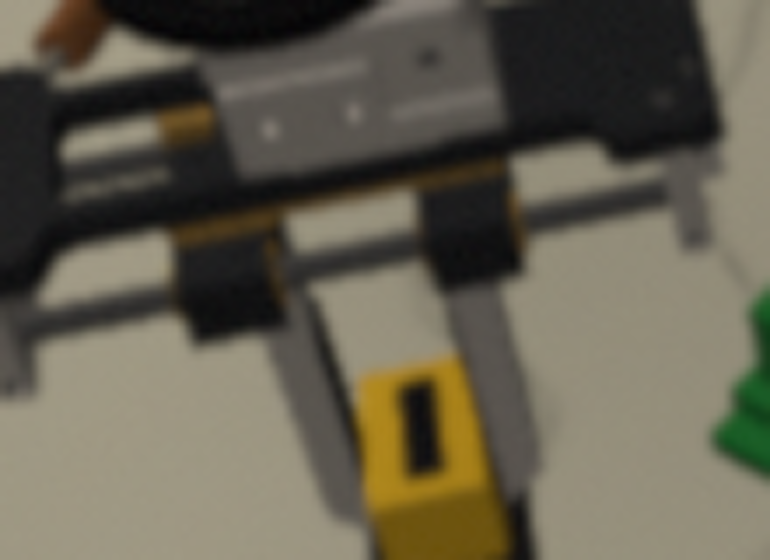

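```bash
python3 - <<'E'
from h import *
f0=get_force()
move_linear([.5142,-.2905,.10],.12); print(get_time_s(),get_grip_width()*94,(get_force()-f0).round(2))
hold(.3)
reach([.50,-.003,.10],tool(Rb(.198,.3),-1)); hold(.2)
print(get_time_s(),get_ee_pos().round(4),get_grip_width()*94,get_force().round(2),get_wrist_torque().round(3))
p,X=cloud(); pic(p,"s6",240,120,140,140,5); np.save("pics/X6.npy",X)
p,X=cloud("top"); pic(p,"t6",260,140,140,140,5); np.save("pics/X6t.npy",X)
E
```

```text
9.9333 29.74069712714585 [-0.35 -1.85 -5.91]
11.5333 [ 0.5005 -0.0038  0.0999] 29.399650669773983 [ 0.66  0.55 -2.  ] [-0.067  0.433  0.024]
```

View pics/s6.png

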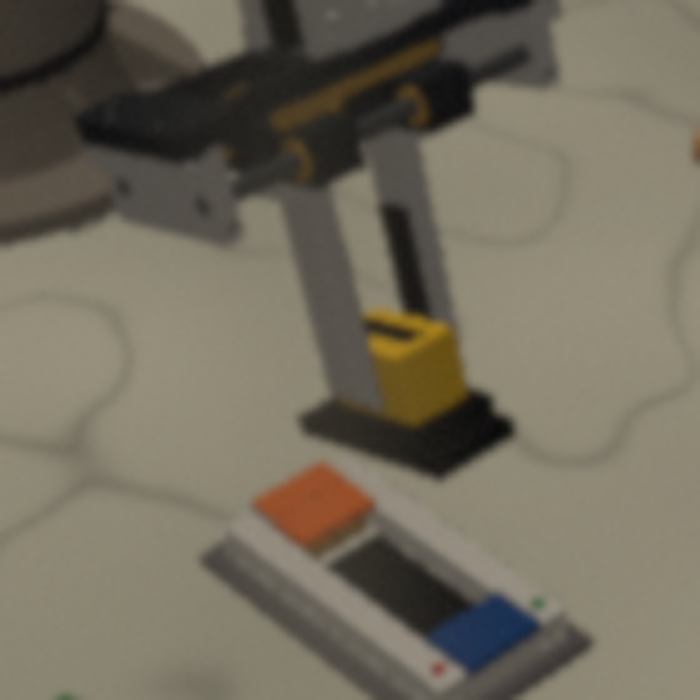

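View pics/t6.png

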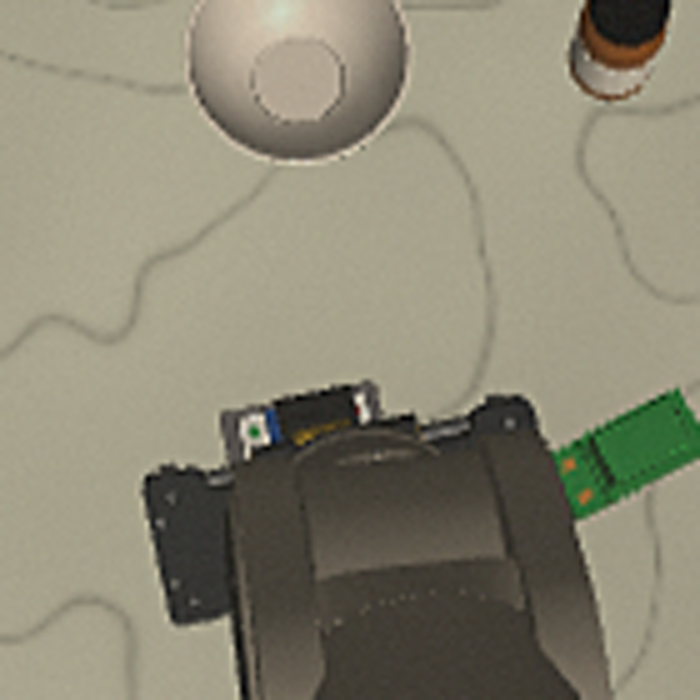

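```bash
python3 - <<'E'
from h import *
rb=Rb(.198,.3); tcp=np.array([.5005,-.0038,.0999]); c=calibration("scene")
def pj(P):
    T=np.linalg.inv(c["pose"]); q=T[:3,:3]@P+T[:3,3]; q=c["intrinsics"]@q; return (q[:2]/q[2]-[240,120]+.5)*5-.5
for nm,tip in(("A",tcp+[0,0,.0273]),("B",tcp+.0273*rb.apply([0,0,1]))):
    print(nm,tip.round(4))
    for L in((40,-20,0),(40,20,0),(-46,-20,8),(24,-15,46),(24,15,46)): print(L,pj(tip+rb.apply(np.array(L)/1000-[0,0,.0205])).round())
E
```

```text
A [ 0.5005 -0.0038  0.1272]
(40, -20, 0) [456. 486.]
(40, 20, 0) [532. 440.]
(-46, -20, 8) [310. 421.]
(24, -15, 46) [413. 362.]
(24, 15, 46) [472. 330.]
B [ 0.4926 -0.0054  0.126 ]
(40, -20, 0) [441. 479.]
(40, 20, 0) [517. 433.]
(-46, -20, 8) [297. 414.]
(24, -15, 46) [399. 355.]
(24, 15, 46) [457. 323.]
```

```bash
cat >> h.py <<'E'
import json
P0=np.array([.4885,-.0035,.010]); YAW=.198; GZ=-.0068
def pose(T,th,yaw=YAW):
    """T: tongue lower tip in nominal pocket frame, mm"""
    rb=Rb(yaw,th); w=P0+Rb(YAW).apply(np.array(T)/1000)
    return w+rb.apply([.046,0,GZ]), tool(rb,-1)
def go(T,th,yaw=YAW,v=.03):
    p,q=pose(T,th,yaw); move_linear(p,v,orientation=q)
def tip(yaw=None):
    m=R.from_quat(get_orientation()).as_matrix()
    xb=m[:,1]; zb=-m[:,0]; yb=-m[:,2]
    rb=R.from_matrix(np.column_stack([xb,yb,zb]))
    w=get_ee_pos()-rb.apply([.046,0,GZ])
    return Rb(YAW).inv().apply(w-P0)*1000
def F(n=3):
    a=[]
    for i in range(n):
        a.append(np.r_[get_force(),get_wrist_torque()])
        if i<n-1: hold(.02)
    a=np.mean(a,0); r=Rb(YAW).inv()
    return np.r_[r.apply(a[:3]),r.apply(a[3:])]
def show(f0,lab=""):
    f=F()-f0; print(lab,round(get_time_s(),2),tip().round(2),"F",f[:3].round(1),"M",f[3:].round(2)); return f
E
python3 - <<'E'
from h import *
q=get_qpos()
for T,th in(([-30,0,20],.3),([-30,0,1],.3),([-50,0,1],.3),([-50,0,1],.15),([-50,0,0],0.)):
    r=ik(*pose(T,th)); print(T,th,None if r is None else np.round(r,2))
go([-30,0,25],.3,v=.1); hold(.3); f0=F(6); np.save("f0.npy",f0); print(f0.round(2))
show(f0,"air"); go([-30,0,17],.3,v=.03); show(f0)
E
```

```text
[-30, 0, 20] 0.3 [ 0.09  0.22 -0.21  2.34  0.07  0.29 -1.55]
[-30, 0, 1] 0.3 [ 0.07  0.26 -0.19  2.36  0.1   0.24 -1.57]
[-50, 0, 1] 0.3 [ 0.08  0.23 -0.19  2.39  0.08  0.22 -1.55]
[-50, 0, 1] 0.15 [ 0.08  0.29 -0.21  2.27  0.12  0.43 -1.6 ]
[-50, 0, 0] 0.0 [ 0.07  0.37 -0.23  2.16  0.14  0.62 -1.63]
[-0.11 -0.18 -1.82  0.    0.43  0.01]
air 12.78 [-29.87  -0.09  25.24] F [ 0.5 -0.1 -0.1] M [0.02 0.   0.  ]
 13.23 [-30.13   0.1   16.8 ] F [0.6 0.4 0.1] M [ 0.05  0.   -0.01]
```

Now I'll descend in small steps, feeling for the wall tops.

```bash
python3 - <<'E'
from h import *
f0=np.load("f0.npy"); z=17
while z>2:
    z-=1; go([-30,0,z],.3,v=.02); f=show(f0,z)
    if np.linalg.norm(f[:3])>3: break
p,X=cloud(); pic(p,"s7",240,140,140,140,5)
E
```

```text
16 13.52 [-29.96   0.    16.02] F [-0.4  0.3  0.1] M [ 0.02 -0.01 -0.03]
15 13.8 [-3.001e+01  2.000e-02  1.498e+01] F [-0.4  0.6 -0.1] M [ 0.03 -0.01 -0.01]
14 14.08 [-3.001e+01  1.000e-02  1.397e+01] F [ 0.2 -0.3 -0.2] M [ 0.02 -0.05 -0.  ]
13 14.37 [-29.98   0.1   12.97] F [0.8 1.4 0.1] M [ 0.16 -0.1   0.  ]
12 14.65 [-29.93   0.09  12.  ] F [0.8 1.8 0.1] M [ 0.39 -0.14  0.08]
11 14.93 [-29.91   0.1   11.  ] F [1.  2.2 0.5] M [ 0.57 -0.26  0.09]
10 15.22 [-29.94   0.1    9.97] F [1.2 2.9 0. ] M [ 0.75 -0.32  0.13]
```

View pics/s7.png

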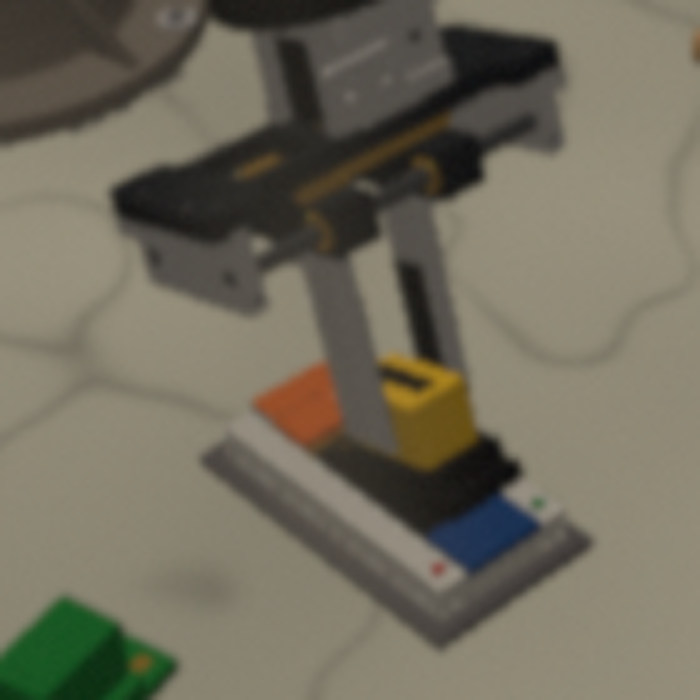

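```bash
python3 - <<'E'
from h import *
f0=np.load("f0.npy"); y=0
while y<3:
    y+=.4; go([-30,y,10],.3,v=.02); f=show(f0,round(y,1))
    if f[1]<-2.5 or abs(f[2])>8: break
E
```

```text
0.4 15.55 [-30.18   0.28   9.94] F [0.3 1.2 0. ] M [ 0.21 -0.07  0.05]
0.8 15.83 [-30.1    0.73   9.97] F [-0.   0.6  0. ] M [ 0.04 -0.03  0.  ]
1.2 16.12 [-30.03   1.24  10.  ] F [-0.5  0.4  0.2] M [ 0.04 -0.01 -0.03]
1.6 16.4 [-29.98   1.61  10.01] F [-0.5  0.3 -0.5] M [ 0.02 -0.01 -0.02]
2.0 16.68 [-29.99   1.96  10.  ] F [-0.  -0.8  0.4] M [-0.22 -0.08 -0.04]
2.4 16.97 [-29.94   2.18  10.03] F [ 0.8 -3.1 -1. ] M [-0.92 -0.15 -0.16]
```

```bash
python3 - <<'E'
from h import *
f0=np.load("f0.npy"); z=10; go([-30,1.2,10],.3,v=.02)
while z>-4:
    z-=1; go([-30,1.2,z],.3,v=.02); f=show(f0,z)
    if abs(f[2])>2.5 or np.linalg.norm(f[:3])>4 or abs(f[3])>.6: break
E
```

```text
9 17.5 [-30.04   1.3    8.94] F [ 0.3 -0.1  0.1] M [ 0.02 -0.03  0.  ]
8 17.78 [-30.03   1.24   7.95] F [0.2 0.3 0.1] M [ 0.02 -0.03  0.01]
7 18.07 [-30.     1.22   6.97] F [-0.3  0.4  0.2] M [ 0.   -0.02 -0.03]
6 18.35 [-30.05   1.2    5.95] F [ 0.5  0.  -0.7] M [ 0.01 -0.   -0.  ]
5 18.63 [-30.06   1.18   4.94] F [-0.1 -0.2 -0.5] M [ 0.06 -0.01 -0.  ]
4 18.92 [-30.05   1.21   3.94] F [-0.2  0.2 -0.1] M [ 0.03 -0.03 -0.  ]
3 19.2 [-30.     1.21   2.97] F [0.2 0.7 0. ] M [ 0.01 -0.03 -0.01]
2 19.48 [-30.05   1.2    1.95] F [-0.4 -0.1 -0.2] M [ 0.01 -0.01 -0.01]
1 19.77 [-30.06   1.21   0.94] F [ 0.   0.3 -0.1] M [-0.   -0.04  0.  ]
0 20.05 [-30.03   1.24  -0.06] F [ 0.5  0.2 -0.3] M [ 0.02  0.01 -0.  ]
-1 20.33 [-29.65   1.2   -0.78] F [-1.4  0.5  7.1] M [0.16 0.08 0.  ]
```

```bash
python3 - <<'E'
from h import *
f0=np.load("f0.npy"); go([-30,1.2,.5],.3,v=.02); x=-30
while x>-54:
    x-=1; go([x,1.2,.5],.3,v=.02); f=show(f0,x)
    if f[0]>9 or abs(f[2])>6 or abs(f[3])>.7: break
E
```

```text
-31 20.87 [-31.13   1.2    0.45] F [0.4 0.4 0. ] M [ 0.02 -0.05 -0.02]
-32 21.15 [-32.03   1.2    0.51] F [-0.1  0.3 -0.1] M [ 0.04 -0.03 -0.03]
-33 21.43 [-33.01   1.19   0.51] F [-0.3  0.2  0.3] M [ 0.05 -0.03 -0.02]
-34 21.72 [-34.06   1.2    0.48] F [ 0.3  0.2 -0.1] M [ 0.04 -0.04 -0.02]
-35 22.0 [-35.04   1.17   0.51] F [ 0.1  0.5 -0.4] M [ 0.05 -0.02  0.01]
-36 22.28 [-36.02   1.21   0.5 ] F [-0.6  0.6 -0.6] M [ 0.03 -0.01 -0.02]
-37 22.57 [-37.05   1.18   0.48] F [ 0.4  0.4 -0.2] M [ 0.01 -0.02 -0.02]
-38 22.85 [-38.03   1.18   0.51] F [ 0.3  0.3 -0.2] M [ 0.03 -0.01  0.  ]
-39 23.13 [-39.01   1.18   0.51] F [ 0.   0.2 -0.4] M [ 0.03 -0.01 -0.01]
-40 23.42 [-40.     1.21   0.53] F [ 0.2  0.3 -0.4] M [ 0.05 -0.03 -0.01]
-41 23.7 [-40.56   1.2    0.67] F [ 2.7 -0.1 -1.3] M [-0.01 -0.73 -0.02]
-42 23.98 [-41.83   1.19   0.59] F [ 3.4 -0.2 -0.5] M [ 0.03 -0.88 -0.02]
-43 24.27 [-42.89   1.18   0.56] F [ 3.7  0.4 -0.8] M [ 0.04 -0.96 -0.03]
-44 24.55 [-43.91   1.19   0.56] F [ 4.5  0.1 -1.1] M [ 0.   -1.11 -0.01]
-45 24.83 [-44.9    1.21   0.56] F [ 4.5 -0.1 -0.7] M [-0.01 -1.15 -0.02]
-46 25.12 [-45.91   1.18   0.55] F [ 4.9  0.3 -1.2] M [ 0.03 -1.23  0.01]
-47 25.4 [-46.82   1.22   0.56] F [ 4.9  0.7 -1.2] M [ 0.07 -1.3   0.  ]
-48 25.68 [-47.79   1.19   0.58] F [ 5.6  0.6 -0.7] M [ 0.04 -1.42 -0.02]
-49 25.97 [-48.69   1.21   0.59] F [ 6.3  0.4 -1.4] M [ 0.04 -1.44 -0.03]
-50 26.25 [-49.59   1.2    0.64] F [ 5.6  0.  -1.6] M [ 0.07 -1.53  0.01]
-51 26.53 [-50.36   1.21   0.71] F [ 6.7  0.4 -1.8] M [ 0.09 -1.78 -0.01]
-52 26.82 [-51.01   1.22   0.85] F [ 8.2  0.3 -1.3] M [ 0.08 -2.04 -0.04]
-53 27.1 [-51.6    1.18   1.02] F [8.3 0.  0.3] M [ 0.08 -2.32  0.01]
-54 27.38 [-52.3    1.17   1.16] F [9.7 0.7 0.9] M [ 0.12 -2.51 -0.05]
```

```bash
python3 - <<'E'
from h import *
f0=np.load("f0.npy")
for x in(-52.5,-51,-50,-49): go([x,1.2,.5],.3,v=.02); f=show(f0,x)
p,X=cloud(); pic(p,"s8",240,140,140,140,5); print(R.from_quat(get_orientation()).as_matrix()[:,0])
E
```

```text
-52.5 27.67 [-51.6    1.21   0.88] F [6.1 0.3 3.1] M [ 0.09 -1.69 -0.01]
-51 27.95 [-50.2    1.19   0.84] F [5.8 0.5 3.5] M [ 0.1  -1.6  -0.01]
-50 28.23 [-49.3    1.19   0.78] F [ 5.1 -0.1  3.5] M [ 0.12 -1.51 -0.02]
-49 28.52 [-48.6    1.19   0.65] F [5.4 0.7 3.3] M [ 0.07 -1.42  0.  ]
[ 0.29008359  0.05819531 -0.95523024]
```

View pics/s8.png

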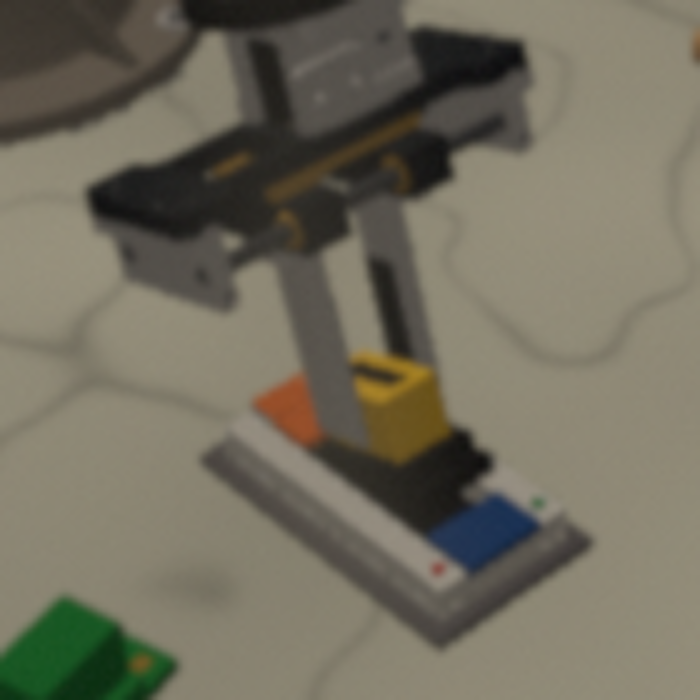

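```bash
cat >> h.py <<'E'
OFF=np.array([.0447,0,GZ+.0014])
def go2(T,th,yaw=YAW,v=.03):
    rb=Rb(yaw,th); w=P0+Rb(YAW).apply(np.array(T)/1000)
    move_linear(w+rb.apply(OFF),v,orientation=tool(rb,-1))
def st():
    m=R.from_quat(get_orientation()).as_matrix()
    rb=R.from_matrix(np.column_stack([m[:,1],-m[:,2],-m[:,0]]))
    zb=Rb(YAW).inv().apply(-m[:,0])
    return Rb(YAW).inv().apply(get_ee_pos()-rb.apply(OFF)-P0)*1000, np.arctan2(-zb[0],zb[2])
def show2(f0,lab=""):
    f=F()-f0; t,th=st(); print(lab,round(get_time_s(),2),t.round(2),round(th,3),"F",f[:3].round(1),"M",f[3:].round(2)); return f
E
python3 - <<'E'
from h import *
f0=np.load("f0.npy"); print(st())
T=np.array([-48.5,1.2,-.5])
for i in range(8):
    go2(T,.3,v=.02); f=show2(f0,T.round(2))
    if f[0]>7.2 and 3<f[2]<6: break
    T[0]-=np.clip((7.8-f[0])*.3,-.5,.8); T[2]+=np.clip((f[2]-4.5)*.08,-.3,.3)
np.save("T.npy",T)
E
```

```text
(array([-47.03589932,   1.2122525 ,  -0.34871135]), np.float64(0.30035931320626386))
[-48.5   1.2  -0.5] 28.85 [-48.24   1.21  -0.38] 0.3 F [5.3 0.4 3.6] M [ 0.09 -1.59 -0.02]
[-49.25   1.2   -0.57] 29.13 [-48.9    1.17  -0.43] 0.301 F [5.7 0.6 3.8] M [ 0.07 -1.62 -0.01]
[-49.87   1.2   -0.63] 29.42 [-49.46   1.18  -0.46] 0.301 F [5.9 0.3 3.6] M [ 0.12 -1.68 -0.01]
[-50.45   1.2   -0.7 ] 29.7 [-49.95   1.19  -0.5 ] 0.301 F [6.  0.3 3.7] M [ 0.1  -1.74 -0.02]
[-50.99   1.2   -0.76] 29.98 [-50.44   1.17  -0.54] 0.301 F [6.1 0.4 4.1] M [ 0.09 -1.75 -0.03]
[-51.5    1.2   -0.79] 30.27 [-50.54   1.18  -0.43] 0.302 F [7.5 0.9 3.3] M [ 0.09 -2.11 -0.02]
```

```bash
python3 - <<'E'
from h import *
f0=np.load("f0.npy"); T=np.load("T.npy"); th=.3; d=.03
while th>.12:
    n=th-.025; T[0]-=8*(np.sin(th+d)-np.sin(n+d)); th=n
    go2(T,th,v=.02); f=show2(f0,T.round(2))
    if np.abs(f[:3]).max()>13: print("STOP"); break
    T[0]-=np.clip((7.8-f[0])*.25,-.5,.6); T[2]+=np.clip((f[2]-4.5)*.08,-.3,.3)
np.save("T.npy",T); np.save("th.npy",th)
p,X=cloud(); pic(p,"s9",240,140,140,140,5)
E
```

```text
[-51.69   1.2   -0.79] 30.55 [-50.9    1.19  -0.55] 0.276 F [5.9 0.4 4.2] M [ 0.06 -1.76 -0.03]
[-52.35   1.2   -0.82] 30.83 [-51.56   1.16  -0.58] 0.251 F [6.6 0.3 4.4] M [ 0.07 -1.87 -0.03]
[-52.85   1.2   -0.82] 31.12 [-51.92   1.19  -0.53] 0.226 F [6.  0.4 5.2] M [ 0.06 -1.98 -0.02]
[-53.49   1.2   -0.77] 31.4 [-52.37   1.21  -0.44] 0.201 F [8.  0.5 5.9] M [ 0.04 -2.17 -0.03]
[-53.63   1.2   -0.66] 31.68 [-52.53   1.2   -0.35] 0.176 F [7.3 0.  5.1] M [ 0.02 -2.15 -0.02]
[-53.94   1.2   -0.61] 31.97 [-52.71   1.19  -0.28] 0.152 F [ 7.6 -0.1  6.1] M [ 0.01 -2.25 -0.  ]
[-54.2    1.2   -0.48] 32.25 [-52.96   1.21  -0.17] 0.127 F [8.3 0.5 4.8] M [ 0.03 -2.29 -0.03]
[-54.28   1.2   -0.45] 32.53 [-52.96   1.22  -0.14] 0.102 F [8.1 0.5 5.8] M [ 0.04 -2.41  0.  ]
```

View pics/s9.png

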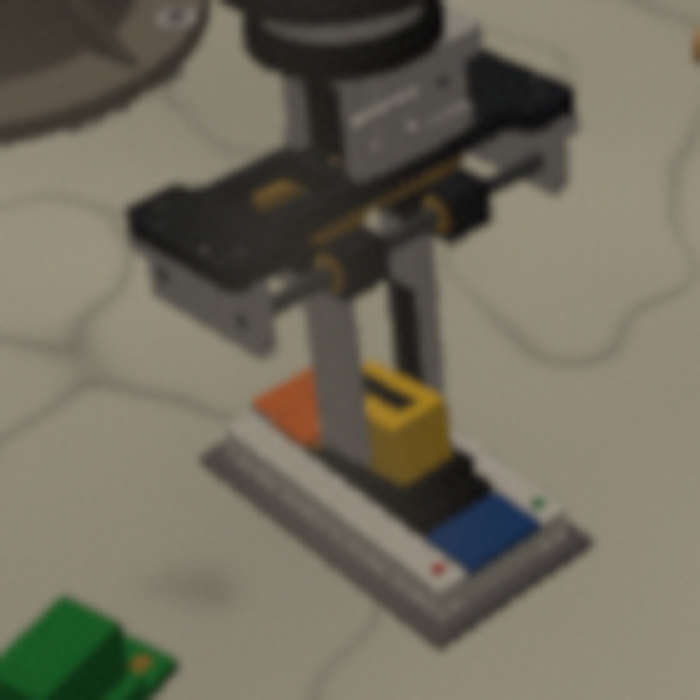

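```bash
cat >> h.py <<'E'
def pitch(p,X):
    """battery pitch from grip-top points, plus grip rear-top edge location in pocket frame"""
    hsv=cv2.cvtColor(p,cv2.COLOR_RGB2HSV); m=cv2.inRange(hsv,(18,120,60),(32,255,255))>0
    L=Rb(YAW).inv().apply(X.reshape(-1,3)-P0).reshape(X.shape)*1000
    m&=(np.abs(L[...,1])<30)&(np.abs(L[...,0])<60)&(L[...,2]>20)&(L[...,2]<90)
    Q=L[m]
    # ransac plane nearly horizontal
    best=None; rng=np.random.default_rng(0)
    for _ in range(600):
        a=Q[rng.choice(len(Q),3,False)]; n=np.cross(a[1]-a[0],a[2]-a[0]); k=np.linalg.norm(n)
        if k<20: continue
        n/=k; n*=np.sign(n[2])
        if n[2]<.85: continue
        i=np.abs((Q-a[0])@n)<.8
        if best is None or i.sum()>best.sum(): best=i
    B=Q[best]; c=B.mean(0); n=np.linalg.svd(B-c)[2][2]; n*=np.sign(n[2])
    return len(Q),best.sum(),np.arctan2(-n[0],n[2]),np.arctan2(n[1],n[2]),B[:,0].max(),c, B[:,2].max()
E
python3 - <<'E'
from h import *
for i in range(3):
    p,X=cloud(); print(pitch(p,X))
E
```

```text
(301, np.int64(73), np.float64(0.11430933218502437), np.float64(-0.023822996909573898), np.float64(12.336973265104394), array([-2.49561615,  1.36301223, 52.01958918]), np.float64(53.967551385843656))
(302, np.int64(77), np.float64(0.16166954349614127), np.float64(-0.004556038318767421), np.float64(11.846492506056688), array([-4.04011387,  0.66447422, 51.62963824]), np.float64(54.71258499890654))
(302, np.int64(71), np.float64(0.09790923935115678), np.float64(0.0473140763697397), np.float64(13.678895770233153), array([-3.35600774,  0.56997434, 51.87536576]), np.float64(54.220046118681275))
```

```bash
python3 - <<'E'
from h import *
f0=np.load("f0.npy"); T=np.load("T.npy"); th=.102; d=.04
while th>-.02:
    n=th-.02; T[0]-=8*(np.sin(th+d)-np.sin(n+d)); th=n
    go2(T,th,v=.02); f=show2(f0,T.round(2))
    if np.abs(f[:3]).max()>13: print("STOP"); break
    T[0]-=np.clip((7.6-f[0])*.25,-.5,.6); T[2]+=np.clip((f[2]-4.5)*.08,-.3,.3)
np.save("T.npy",T); np.save("th.npy",th)
p,X=cloud(); pic(p,"s10",240,140,140,140,5); print(pitch(p,X)); p,X=cloud();print(pitch(p,X))
E
```

```text
[-54.36   1.2   -0.35] 33.02 [-53.23   1.21  -0.07] 0.084 F [ 8.1 -0.5  5.9] M [ 0.07 -2.31 -0.03]
[-54.38   1.2   -0.24] 33.3 [-5.326e+01  1.180e+00 -1.000e-02] 0.064 F [8.  0.3 5.2] M [ 0.02 -2.33 -0.04]
[-54.44   1.2   -0.18] 33.58 [-5.341e+01  1.200e+00  2.000e-02] 0.043 F [7.8 0.2 5.3] M [ 0.01 -2.27 -0.03]
[-54.55   1.2   -0.12] 33.87 [-5.361e+01  1.160e+00  4.000e-02] 0.023 F [7.7 0.1 5.7] M [ 0.03 -2.18  0.01]
[-5.469e+01  1.200e+00 -3.000e-02] 34.15 [-53.76   1.22   0.12] 0.003 F [8.  0.2 5.3] M [-0.04 -2.25 -0.03]
[-5.476e+01  1.200e+00  3.000e-02] 34.43 [-53.85   1.19   0.16] -0.017 F [7.  0.4 5.6] M [ 0.04 -2.18 -0.01]
[-55.06   1.2    0.12] 34.72 [-54.04   1.18   0.37] -0.037 F [7.5 0.4 7.2] M [-0.01 -2.19 -0.04]
(274, np.int64(81), np.float64(-0.0020753988578638095), np.float64(-0.033843371339025256), np.float64(18.422138013551034), array([ 3.66108488,  1.29521722, 45.09309274]), np.float64(46.1713614210726))
(277, np.int64(69), np.float64(-0.018721300563375478), np.float64(-0.024552006752261532), np.float64(19.747558559506313), array([ 2.1149804 ,  0.89272614, 44.42042113]), np.float64(45.883871839031876))
```

View pics/s10.png

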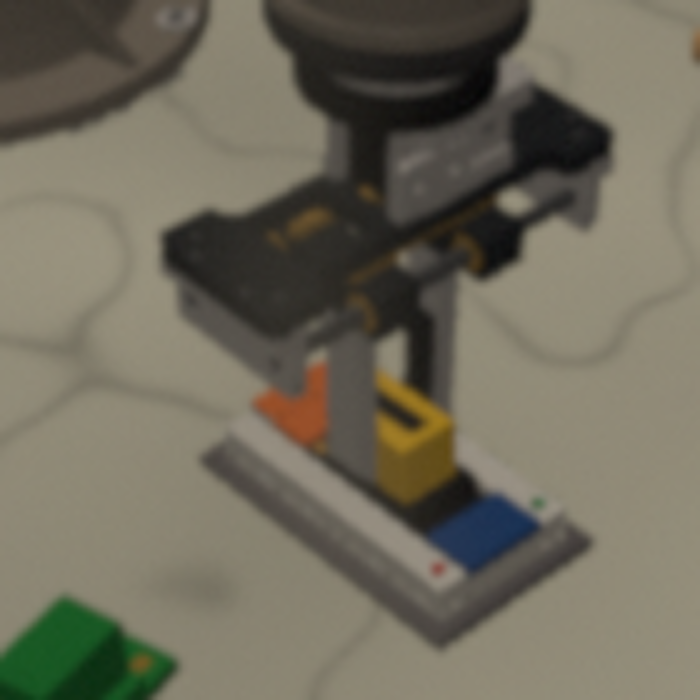

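```bash
python3 - <<'E'
from h import *
f0=np.load("f0.npy"); T=np.load("T.npy")
th=-.045; T[2]-=.2; go2(T,th,v=.02); show2(f0,"press"); th=-.05
go2(T,th,v=.02); f=show2(f0,"press2")
for i in range(9):
    T[0]+=1; T[2]+=np.clip((f[2]-5)*.08,-.2,.3); go2(T,th,v=.02); f=show2(f0,T.round(2))
    if f[0]<2 or np.abs(f[:3]).max()>14: break
np.save("T.npy",T); np.save("th.npy",th)
p,X=cloud(); pic(p,"s11",240,140,140,140,5); print(pitch(p,X))
E
```

```text
press 35.1 [-54.     1.15   0.69] -0.043 F [ 5.7  1.  14. ] M [ 0.14 -1.76 -0.04]
press2 35.38 [-53.98   1.16   0.89] -0.048 F [ 4.1  0.4 19.3] M [ 0.21 -1.37 -0.05]
[-54.08   1.2    0.44] 35.67 [-53.91   1.12   0.99] -0.05 F [ 0.9  0.9 17.8] M [ 0.26 -0.67 -0.04]
(276, np.int64(77), np.float64(-0.006791021033567538), np.float64(0.001239811175923565), np.float64(20.47937416897237), array([ 2.93117158,  1.65325417, 45.38889606]), np.float64(46.37389338124788))
```

View pics/s11.png

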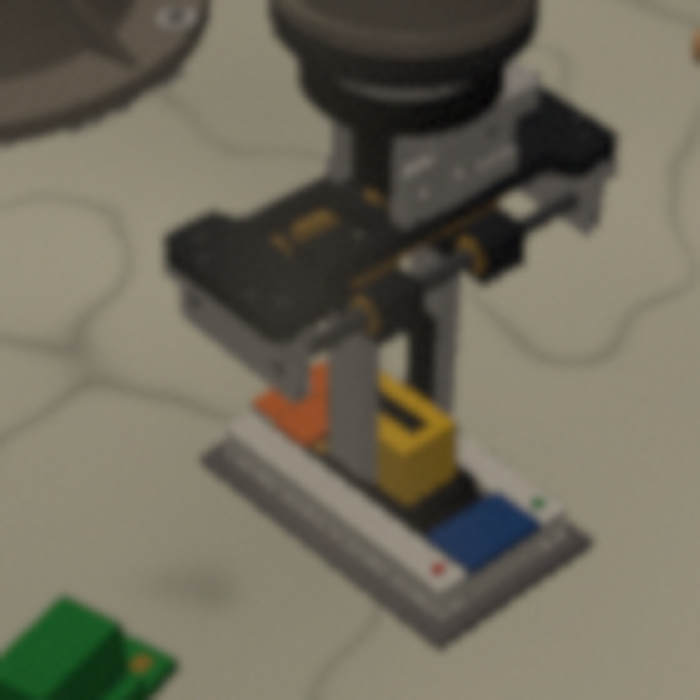

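```bash
python3 - <<'E'
from h import *
f0=np.load("f0.npy"); T=np.load("T.npy"); th=-.045
for dz in(.5,.5,.3,.3):
    T[2]+=dz; go2(T,th,v=.02); f=show2(f0,T.round(2))
    if f[2]<7: break
for i in range(9):
    T[0]+=1; T[2]+=np.clip((f[2]-4)*.08,-.2,.3); go2(T,th,v=.02); f=show2(f0,T.round(2))
    if f[0]<-2 or np.abs(f[:3]).max()>14: break
np.save("T.npy",T); np.save("th.npy",th)
p,X=cloud(); pic(p,"s12",240,140,140,140,5); print(pitch(p,X))
E
```

```text
[-54.08   1.2    0.94] 36.0 [-53.91   1.18   0.85] -0.045 F [6.9 0.  1. ] M [-0.05 -2.11 -0.02]
[-53.08   1.2    0.74] 36.28 [-53.73   1.15   0.87] -0.046 F [ 0.1  0.6 11.8] M [ 0.16 -0.43 -0.01]
[-52.08   1.2    1.04] 36.57 [-52.45   1.18   0.89] -0.046 F [ 2.7 -0.6  3.2] M [-0.04 -1.07 -0.02]
[-51.08   1.2    0.98] 36.85 [-52.27   1.18   0.93] -0.047 F [-3.3  0.8  9.8] M [ 0.09  0.41 -0.01]
(273, np.int64(73), np.float64(-0.041168778207983085), np.float64(0.004127489028094541), np.float64(20.270986304563955), array([ 6.47183835,  1.14049929, 45.23911506]), np.float64(46.504035156475176))
```

View pics/s12.png

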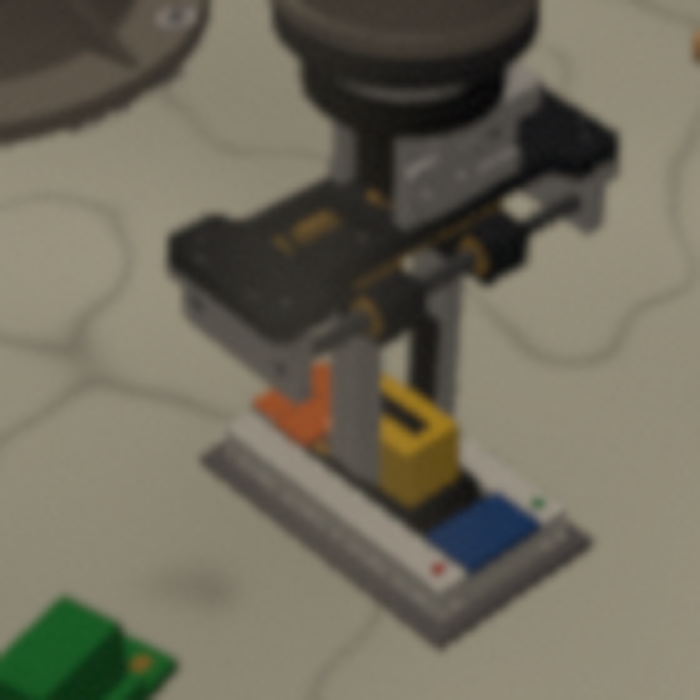

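```bash
python3 - <<'E'
from h import *
f0=np.load("f0.npy"); T=np.load("T.npy"); th=-.045
T[0]-=.9; T[2]+=0; go2(T,th,v=.02); f=show2(f0,T.round(2))
print(get_ee_pos())
gripper_to(.55); hold(.2); show2(f0,"open"); print(get_grip_width()*94)
p,X=cloud(); pic(p,"s13",240,140,140,140,5); print(pitch(p,X)); p,X=cloud(); print(pitch(p,X))
E
```

```text
[-51.98   1.2    0.98] 37.18 [-52.33   1.16   0.89] -0.046 F [ 0.5 -0.6  3.8] M [-0.07 -0.62 -0.05]
[ 0.48050729 -0.00392583  0.00345105]
open 37.97 [-51.97   1.2    0.99] -0.045 F [0.4 0.3 1.6] M [ 0.01 -0.47 -0.01]
51.8625896171437
(360, np.int64(105), np.float64(0.015575070404455629), np.float64(0.004845678895268209), np.float64(23.83708944454284), array([ 0.46797412, -0.75276947, 45.36805507]), np.float64(46.27837078611997))
(358, np.int64(96), np.float64(0.000989410458783055), np.float64(0.017305279290190774), np.float64(24.021029343995686), array([2.66762119e+00, 2.23389190e-02, 4.50567142e+01]), np.float64(46.0848871303199))
```

View pics/s13.png

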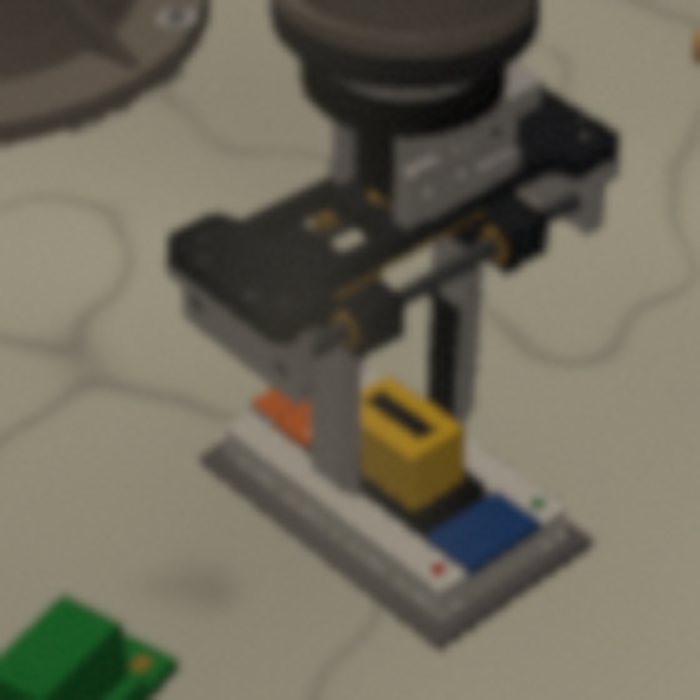

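```bash
python3 - <<'E'
from h import *
f0=np.load("f0.npy"); p=get_ee_pos()
move_linear([p[0],p[1],.03],.08); show2(f0,"up"); move_linear([p[0]-.01,p[1],.17],.15); 
reach([.5,-.22,.2],tool(Rb(.1),-1))
p,X=cloud(); pic(p,"s14",270,190,95,85,8); 
for i in range(4): p,X=cloud(); print(pitch(p,X))
p,X=cloud("top"); pic(p,"t14",290,205,70,80,7); print(get_time_s())
E
```

```text
up 38.58 [-51.96   1.16  27.42] -0.045 F [0.8 0.6 1.8] M [ 0.02 -0.45 -0.01]
(404, np.int64(101), np.float64(0.015027408983821669), np.float64(-0.0039032424888766092), np.float64(23.83132774203439), array([-0.22553019, -1.4909815 , 44.93205871]), np.float64(45.8169411230931))
(401, np.int64(114), np.float64(-0.006226414582901101), np.float64(0.018530385151960087), np.float64(24.265662279545037), array([ 0.28720895, -2.40556876, 44.84418109]), np.float64(45.85240907520839))
(400, np.int64(113), np.float64(-0.012271020410102654), np.float64(-0.033258404177131703), np.float64(23.1769914511617), array([ 0.56984227, -1.47903496, 44.94051161]), np.float64(46.2971919800519))
(403, np.int64(99), np.float64(0.00379211435510983), np.float64(0.03609449802960085), np.float64(24.26559114410747), array([ 2.11873658, -0.94666935, 45.35385047]), np.float64(46.40854226959558))
40.85
```

View pics/s14.png

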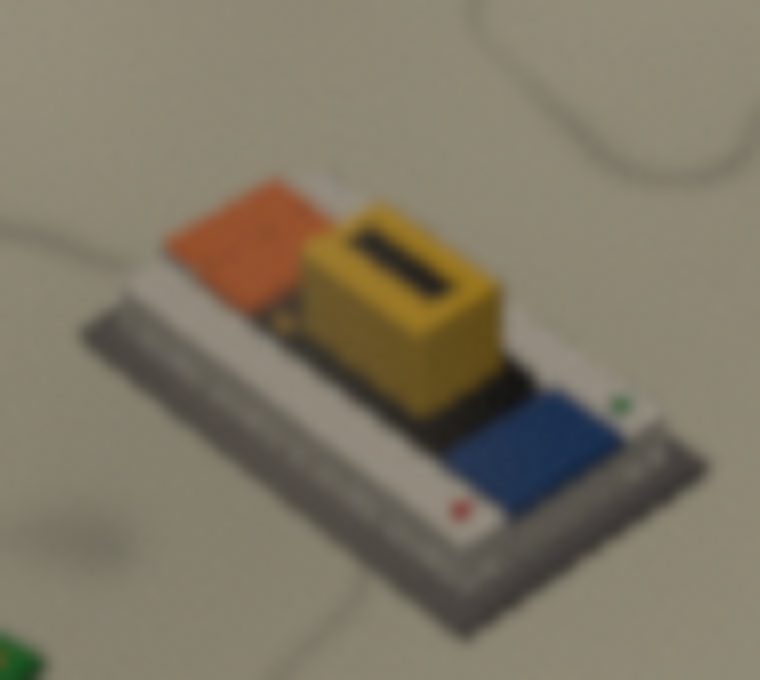

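View pics/t14.png

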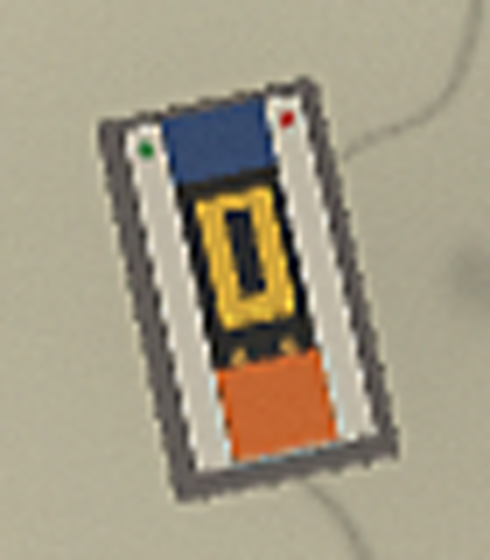

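```bash
python3 - <<'E'
from h import *
c=calibration("scene")
def U(u,v,z,o=(270,190),k=8,c=c):
    p=[(u+.5)/k-.5+o[0],(v+.5)/k-.5+o[1],1]; r=c["pose"][:3,:3]@np.linalg.solve(c["intrinsics"],p); t=c["pose"][:3,3]
    return Rb(YAW).inv().apply(t+r*(z-t[2])/r[2]-P0)*1000
for l,a in(("grip",[(500,288,.056),(415,335,.056),(303,255,.056),(385,203,.056)]),("catch37",[(445,462,.026),(565,390,.026)]),("lip-39",[(248,312,.028),])): 
    for x in a: print(l,U(*x).round(1))
ct=calibration("top")
for l,a in(("gripT",[(197,203,.056),(273,187,.056),(222,328,.056),(297,312,.056)]),("catch",[(175,185,.026),(273,167,.026)]),("lip",[(218,368,.028),(320,348,.028)])):
    for x in a: print(l,U(*x,o=(290,205),k=7,c=ct).round(1))
print(get_force().round(1))
E
```

```text
grip [23.4 12.4 46. ]
grip [ 21.8 -15.6  46. ]
grip [-20.7 -15.9  46. ]
grip [-21.8  13.7  46. ]
catch37 [ 37.9 -20.3  16. ]
catch37 [39.5 20.9 16. ]
lip-39 [-38.3 -21.   18. ]
gripT [19. 14. 46.]
gripT [ 18.9 -15.8  46. ]
gripT [-30.2  15.   46. ]
gripT [-30.4 -14.2  46. ]
catch [33.  20.2 16. ]
catch [ 31.7 -19.   16. ]
lip [-41.6  19.3  18. ]
lip [-42.6 -21.2  18. ]
[0.6 0.  0. ]
```

```bash
python3 - <<'E'
from h import *
print(get_time_s(),get_grip_width()); finish_job(); print(get_time_s())
E
```

```text
40.85 0.5506891361357581
the job is handed in; nothing more can be done
the job is handed in; nothing more can be done
```

The yellow battery is in the charging cradle and looks fully home. I handed the job in at about 41 s of the 72 s allowed. No verdict is reported, so this rests on my own checks.

**What I did**
- **Gripper height:** the camera showed the real fingertips about 27 mm behind the reported tool point, along the finger axis. I confirmed this by touching the top of the grip and by looking again while tilted, then corrected for it.
- **Going in:** I gripped the battery across the yellow grip and tilted it about 17 degrees. I felt both side walls (the pocket was about 1.2 mm off in y) and then the floor. From there I slid the tongue under the lip and pushed the contact to its hard stop.
- **Rocking down:** I lowered the tail past the catch while holding the contact at its stop, then opened the gripper and withdrew.

**Last checks**
- **Position:** the battery lies flat, with its tilt within measurement noise (about ±0.015 rad). Its grip top is 45 to 46 mm above the pocket floor, against 46 mm when seated. It sprang back about 4.4 mm on release, and 4.5 mm is expected for fully home.
- **Forces:** my highest wrist-force reading was about 20 N, when I pressed a little hard to check it was flat. I only read force between small moves.
- **Surroundings:** the arm is clear of everything, and the closing view of the cradle shows nothing disturbed. I didn't re-measure the bystander objects.

**Doubtful points**
- **Slip in the fingers:** the battery turned a few hundredths of a radian while I pushed on the contact, so I steered by force from then on.
- **Camera disagreement:** the scene view puts the battery about 0.5 mm short of the seat in x, and the top view about 1.8 mm short. My corner readings are only good to about 1.5 mm, and 1.8 mm would sit right at the contact-travel limit.

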